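# Hold the pen tester over the transformer

### The job

Draw the red pen tester out of its leaning holder, turn it upright with its tip pointing down, and hold it over the yellow label on top of the amplifier's transformer, the tip about 20 mm above the middle of the label. Do not touch the amplifier with anything, and leave the blue pen and everything else on the bench where it is. Finish while still holding the pen there in the gripper, steady and raised: do not put it down or let go.

Things in the scene. Friction and masses are not known exactly. Their poses are not given: they have to be found in the camera images.
- red_pen: the red pen tester, no cable: 20 mm across, 165 mm long, about 60 g. Origin at its tip; +z runs along it to the black tail cap (end at z = 165 mm). Tip cone 6 to 20 mm wide over 30 mm, then a plain cylinder. Starts tip down, loose in its leaning holder, the last 80 mm (tail) sticking out; 80 mm of pull along its axis frees the tip. Balances 75 mm from the tip
- red_holder: fixed holder of the red pen: steel foot 110 x 75 x 12 mm, black round sleeve (34 mm outside, 26 mm bore, 85 mm long, closed below) leaning 40 degrees from vertical, so that its mouth and the pen's tail lean to the holder's -x. Origin on the table under the sleeve's bottom, z up; foot from x = -75 to 35 mm, mouth's centre at x = -55, z = 87 mm
- blue_pen: a pen tester of the same shape in blue, in a holder of its own; stays there. Origin and axes as for the red pen
- blue_holder: fixed holder of the blue pen, same as the red pen's. Which of the two stands nearer the amplifier varies; their centres are at least 160 mm apart
- chassis: the amplifier: fixed aluminium chassis 110 (x) x 270 (y) x 50 (z) mm, origin at the middle of its underside. Three glass valves about its middle, tops 108 mm above the table. The transformer stands at one end, two capacitor cans at the other, each 85 mm from the middle along y; which end is which varies
- transformer: the transformer fixed on the chassis: dark steel core with a copper winding, 64 (x) x 56 (y) x 54 (z) mm, a 30 mm square yellow label on top. Origin at the middle of its underside, 50 mm above the table
- transformer_top (a point): the middle of the yellow label on top of the transformer, 104 mm above the table
- capacitors: two aluminium capacitor cans fixed on the chassis, 35 mm across, side by side along the chassis's x, 62 and 54 mm high. Origin at the middle of their underside, 50 mm above the table
- mug: blue mug, 80 mm across, 90 mm high; a loose bystander, to be left alone. Origin on the table under its middle
- jar: amber screw-top jar, 60 mm across, 80 mm high; a loose bystander, to be left alone. Origin on the table under its middle
- spool: upright metal spool with black flanges, 60 mm across, 46 mm high; a loose bystander, to be left alone. Origin on the table under its middle
- screwdriver: screwdriver with a yellow handle, lying on the table; a loose bystander, to be left alone. Origin under its middle, handle to its own -x
- spare_can: bare aluminium capacitor can, 35 mm across, 60 mm high, standing on the table; a loose bystander, to be left alone. Origin on the table under its middle
- multimeter: grey hand multimeter lying on the table, 150 x 85 x 36 mm; a loose bystander, to be left alone. Origin on the table under its middle
Mind the look-alikes: they are no part of the job. What is shaped like the blue_holder but green, orange or turquoise is not meant.

How it is judged:
By the outcome, as a careful person would: the job done as asked, in the order asked, and still so for the second after the job is handed in, while the arm keeps its last pose, push and grip.
It also fails if it takes over 40 s, if anything falls off the work surface, if the arm or the gripper's body presses on something with over 40 N, if the wrist force passes 120 N, or if a joint passes its speed limit or range.

### The arm

A 6-joint arm with a two-finger parallel gripper is mounted at the origin on the work surface. World frame = base frame: x ahead of the robot, y to its left, z up, the work surface at z = 0. Lengths are in m, angles in rad, forces in N, time in s.
With the tool pointing down it reaches from about 0.225 to 0.875 m from the base axis. Payload 3.4 kg.
Tool frame: the origin (TCP) lies at the very end of the fingers, on their centre line; the grasp point (between the pads) lies 19 mm behind it; z points along the fingers, y is the direction in which the jaws open and shut (so a half turn about z gives the same grasp; the last joint's range is limited). The gripper opens to 85 mm and grips with 20 to 120 N. Pads are 22 mm wide; open, the fingers measure 114 mm over their backs; the gripper's body (76 mm by 85 mm) begins 54 mm behind the grasp point. The pads swing forward as they close: fully open they stand 13 mm farther back than shut.
Start: joints at [-1.342, 0.276, 1.505, -0, 1.361, -0.121], TCP at [0.197, -0.54, 0.231] pointing down, gripper open.
Joint ranges: [-2.89, 2.89], [-0.75, 2.08], [0.22, 2.7], [-1.18, 4.32], [0.11, 2.71], [-2.7, 2.7]. Speed limits (rad/s): [2.57, 2.57, 3.14, 3.14, 3.14, 3.14].

### API

Orientations are given as a unit quaternion [w, x, y, z].
In Python, from rig import get_state, get_image, calibration, sign_off gives the robot as it stands. The module is installed in compiled form; this text tells all that it offers.
- The arm moves only by the tool drive_tool, never from a script. Its argument "targets" is one flat list of numbers, 7 for each row, row after row: the turn, a rotation vector about the tool's x, y, z in degrees, then the shift along the tool's x, y, z in mm, then the opening, from 0 (shut) to 1 (fully open). In form: [wx, wy, wz, tx, ty, tz, fingers, wx, wy, wz, tx, ty, tz, fingers, ...]. A call has 1 to 12 rows; each row shifts and turns the commanded pose from where the row before left it, along the tool's axes as they then stand; what a row does not reach is not made up. A row lasts 1/8 s, in which the tool goes at most 62.5 mm and 10.7 degrees, less where a joint would pass 70% of its speed; a pose out of reach is approached as far as the arm can. A call is refused whole if a number of a shift passes 62.5 or a number of a turn 10.7, either way. A call with a gripper value outside its range is refused whole. The fingers move at their own pace and stop on an object; "grip_force" is the grip in N (left out, the last holds). Time passes only in rows, so rows that do not move let the fingers close. It gives the time, the measured TCP pose, the force and the opening at its end, in the units of the state.
- get_state(): the state, without advancing time (a new reading comes with each control period).
- get_image(name): name is "scene" or "top" or "wrist"; returns the picture (400x640x3 uint8, red, green, blue); there is no depth.
- calibration(name): a dict with "mtx" (3x3 intrinsics, pixels), "world_to_cam" (4x4, takes a point from world to camera coordinates); the wrist camera has in their place "hand_eye" (4x4, takes a point from camera to tool coordinates, whose origin is the TCP and whose axes are the flange's). Camera axes: x right, y down, z forward; pixel columns grow to the right and rows downward; lengths in m; the calibration is good to about 2 mm. The wrist camera is an equidistant fisheye: a pixel r from the principal point sees the ray r / f radians off the axis. A picture is of the moment at which its call begins: read the wrist's pose just before it. calibration takes no time and is no camera call.
- sign_off(): hands the job in, once; it reports no verdict.
The state is a dict: "clock": time; "qpos": joint angles; "qd": joint speeds; "effort": joint torques, N m; "position": TCP position; "ee_rot": TCP orientation; "contact_force": force on the tool from outside, world axes, zero at the start; "moment": the same for the moment, N m; "width": finger opening in m.
Only numpy, scipy, OpenCV 4.12 (cv2) and the standard library are available. Lean on these libraries where they do the work, as an engineer would, in place of code of your own. Each camera call takes 0.05 s, during which the arm holds its last target.

## Working session

There is one attempt and no reset: what is moved stays moved. The work goes in short steps, Python scripts to look and compute and a tool call to move; the robot and the scene stay as the last step left them, time stands still between calls to the robot, and variables do not carry over. Pictures are saved under pics/ and viewed, and the job is handed in when it is done.

Besides the shell and the picture viewer there is one more tool, called after ">>>" by a JSON object that holds its "api" and its "payload", one argument or row to a line. drive_tool: Moves the arm, as the interface text tells. Its arguments: {"type":"object","properties":{"targets":{"type":"array"},"grip_force":{"type":"number"}},"required":["targets"]}

```bash
mkdir -p pics; ls
python3 - <<'E'
from rig import *
import cv2, numpy as np
for n in ("scene","top"):
    im=get_image(n); cv2.imwrite(f"pics/{n}0.png",im[:,:,::-1]); c=calibration(n); print(n,c)
print(calibration("wrist"))
print(get_state())
E
```

```text
pics
scene {'mtx': array([[512.49016061,   0.        , 321.82240977],
       [  0.        , 512.49016061, 206.45388792],
       [  0.        ,   0.        ,   1.        ]]), 'world_to_cam': array([[ 0.7123365 ,  0.70183478, -0.00215458, -0.29004986],
       [ 0.39251493, -0.40092939, -0.82776062, -0.14966035],
       [-0.58181503,  0.58879841, -0.56107727,  1.73505587],
       [ 0.        ,  0.        ,  0.        ,  1.        ]])}
top {'mtx': array([[369.16082781,   0.        , 312.21561646],
       [  0.        , 369.16082781, 199.17037525],
       [  0.        ,   0.        ,   1.        ]]), 'world_to_cam': array([[-0.0068547 , -0.99994836, -0.00750325, -0.08236476],
       [-0.99467737,  0.00758963, -0.10275862,  0.50871517],
       [ 0.10281026,  0.00675893, -0.99467802,  1.17954771],
       [ 0.        ,  0.        ,  0.        ,  1.        ]])}
{'mtx': array([[309.70691629,   0.        , 318.35494542],
       [  0.        , 309.70691629, 198.17011864],
       [  0.        ,   0.        ,   1.        ]]), 'hand_eye': array([[ 8.74410352e-04, -9.49378724e-01, -3.14132574e-01,
 
[... 250 characters left out ...]
00,
         1.00000000e+00]])}
{'clock': 0.1, 'qpos': array([-1.34200596e+00,  2.76551309e-01,  1.50600758e+00,  1.21055945e-05,
        1.36069180e+00, -1.20997488e-01]), 'qd': array([ 0.00254924, -0.00139044, -0.0013517 , -0.00143848,  0.0008161 ,
        0.00011929]), 'effort': array([ 1.16935604e-03, -4.17699802e+01, -2.46404099e+01, -2.84820617e-04,
        5.87645627e-03, -8.04135681e-06]), 'position': array([ 0.19694568, -0.53972431,  0.23051464]), 'ee_rot': array([-8.28130852e-04,  9.84744884e-01,  1.74002377e-01, -3.87493233e-05]), 'contact_force': array([-0.14251231,  0.20047579, -0.4328037 ]), 'moment': array([ 0.03075948, -0.00092877,  0.01088606]), 'width': 0.08551137237214095}
```

View pics/scene0.png

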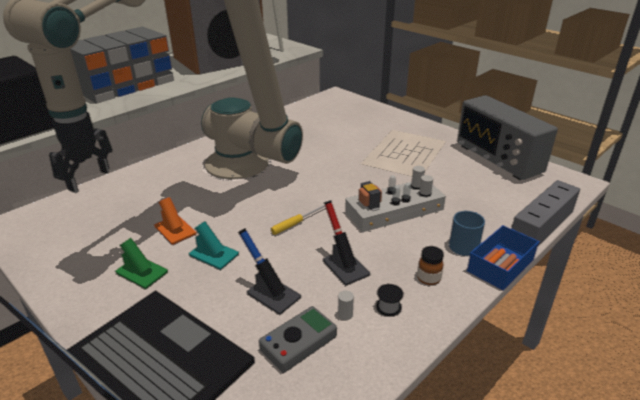

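View pics/top0.png

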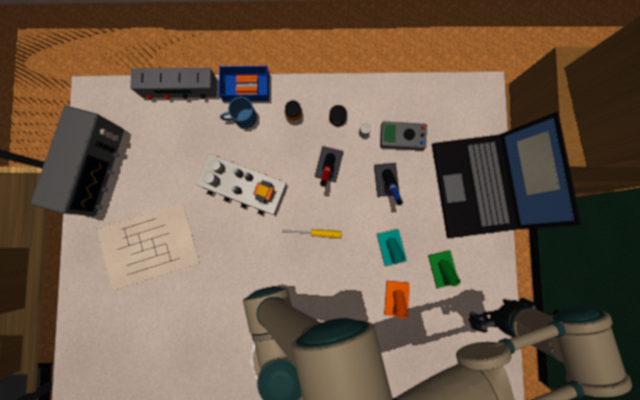

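Both views show the red pen's tail at about (331,205) in the scene and (325,182) in the top. The label is near (368,187) and (264,191), with the blue pen to the right. Next I'll enlarge these areas and measure.

Run:
```python
import cv2,numpy as np
s=cv2.imread("pics/scene0.png");t=cv2.imread("pics/top0.png")
a=cv2.resize(s[170:300,310:440],(520,520),interpolation=cv2.INTER_CUBIC)
b=cv2.resize(t[140:220,190:350],(800,400),interpolation=cv2.INTER_CUBIC)
cv2.imwrite("pics/sz.png",a);cv2.imwrite("pics/tz.png",b)
for n,im,(y0,y1,x0,x1) in (("s",s,(190,250,310,360)),("t",t,(145,200,310,345))):
    h=cv2.cvtColor(im,cv2.COLOR_BGR2HSV)
    m=((h[...,0]<8)|(h[...,0]>172))&(h[...,1]>130)&(h[...,2]>50)
    mm=np.zeros_like(m);mm[y0:y1,x0:x1]=m[y0:y1,x0:x1]
    ys,xs=np.nonzero(mm);print(n,len(xs),xs.min(),xs.max(),ys.min(),ys.max())
    for y in range(ys.min(),ys.max()+1):
        q=xs[ys==y]; print(y,q.min() if len(q) else 0,q.max() if len(q) else 0,end='; ')
    print()
    m=(h[...,0]>12)&(h[...,0]<35)&(h[...,1]>120)&(h[...,2]>130)
    r=(170,215,345,400) if n=="s" else (175,205,240,290)
    mm=np.zeros(m.shape,np.uint8);mm[r[0]:r[1],r[2]:r[3]]=m[r[0]:r[1],r[2]:r[3]]
    k,l,st,c=cv2.connectedComponentsWithStats(mm);print(st,c)
```

```text
s 173 326 341 203 234
203 327 330; 204 326 331; 205 326 331; 206 326 332; 207 327 332; 208 327 332; 209 327 333; 210 328 333; 211 328 333; 212 328 334; 213 329 334; 214 329 334; 215 329 335; 216 330 335; 217 330 335; 218 331 336; 219 331 336; 220 331 336; 221 332 337; 222 332 337; 223 332 338; 224 333 338; 225 333 338; 226 333 339; 227 334 339; 228 334 337; 229 0 0; 230 0 0; 231 340 340; 232 337 341; 233 336 341; 234 336 338; 
[[     0      0    640    400 255938]
 [   364    184     14      7     62]] [[319.4876767  199.50309059]
 [370.37096774 186.74193548]]
t 103 321 330 166 181
166 325 328; 167 324 329; 168 324 330; 169 323 330; 170 323 330; 171 323 329; 172 323 329; 173 323 329; 174 322 329; 175 322 328; 176 322 328; 177 322 328; 178 321 327; 179 322 327; 180 322 327; 181 326 326; 
[[     0      0    640    400 255881]
 [   256    184     14     13    119]] [[319.52659244 199.50425784]
 [262.31932773 190.34453782]]
```

View pics/sz.png

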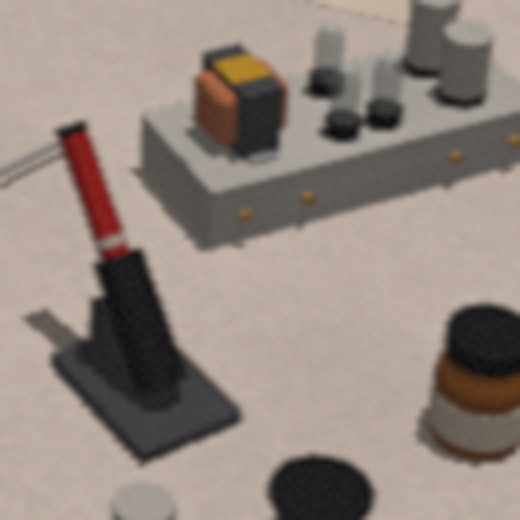

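View pics/tz.png

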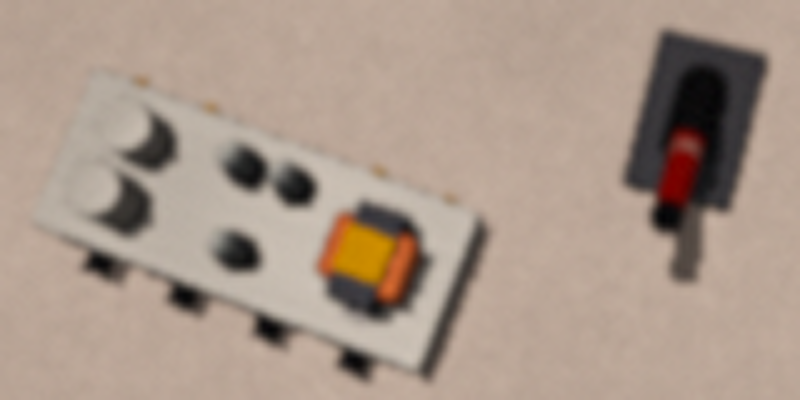

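```bash
cat > h.py <<'E'
from rig import *
import cv2,numpy as np
from scipy.spatial.transform import Rotation as R
C={n:calibration(n) for n in("scene","top")}
def cen(n): W=C[n]["world_to_cam"]; return -W[:3,:3].T@W[:3,3]
def ray(n,uv): 
    W=C[n]["world_to_cam"]; d=W[:3,:3].T@np.linalg.inv(C[n]["mtx"])@[uv[0],uv[1],1]; return d/np.linalg.norm(d)
def plane(n,uv,z): c=cen(n);d=ray(n,uv); return c+d*(z-c[2])/d[2]
def tri(a,b):
    A=[];y=[]
    for n,u in(("scene",a),("top",b)):
        d=ray(n,u);P=np.eye(3)-np.outer(d,d);A.append(P);y.append(P@cen(n))
    A=np.vstack(A);y=np.hstack(y);p=np.linalg.lstsq(A,y,rcond=None)[0];return p,np.linalg.norm(A@p-y)
def proj(n,p): q=C[n]["mtx"]@(C[n]["world_to_cam"]@np.append(p,1))[:3]; return q[:2]/q[2]
E
python3 - <<'E'
from h import *
np.set_printoptions(precision=4,suppress=True)
T=tri((328,202.5),(323.4,183.4));M=tri((340,233),(327.6,166.6))
print("tail",T,"mouth",M,"len",np.linalg.norm(T[0]-M[0]))
a=(T[0]-M[0]);a/=np.linalg.norm(a);print(a,"tilt",np.degrees(np.arccos(a[2])),"az",np.degrees(np.arctan2(a[1],a[0])))
print("label",plane("scene",(371,187),.104),plane("top",(262.6,190.6),.104))
f=np.array([(665,30),(768,60),(733,210),(626,183)])/5+[190,140]
F=np.array([plane("top",p,.012) for p in f]);print(F,F.mean(0),[np.linalg.norm(F[i]-F[i-1]) for i in range(4)])
d=(F[2]+F[3]-F[0]-F[1])/2;az=np.degrees(np.arctan2(d[1],d[0]));print("foot az",az)
# model: holder -x along d; foot center at holder x=-20
u=d/np.linalg.norm(d);u[2]=0
o=F.mean(0)-u*.02;o[2]=0;print("origin",o)
m=o+u*.055;m[2]=.087;ax=u*np.sin(np.radians(40));ax[2]=np.cos(np.radians(40))
print("mouth model",m,"tail model",m+ax*.08, ax)
for p in(m,m+ax*.08):print(proj("scene",p),proj("top",p))
E
```

```text
tail (array([ 0.5435, -0.1188,  0.1461]), np.float64(0.0026530467907650342)) mouth (array([ 0.6028, -0.135 ,  0.0921]), np.float64(6.413653389459001e-05)) len 0.08187273826865589
[-0.7248  0.1982  0.6598] tilt 48.71476463388211 az 164.70587301019333
label [0.532  0.0659 0.104 ] [0.5276 0.0652 0.104 ]
[[ 0.6885 -0.1233  0.012 ]
 [ 0.6674 -0.192   0.012 ]
 [ 0.5662 -0.1672  0.012 ]
 [ 0.5849 -0.0964  0.012 ]] [ 0.6267 -0.1447  0.012 ] [np.float64(0.10701623707892152), np.float64(0.07185661333734543), np.float64(0.10417521244061109), np.float64(0.07327647767622575)]
foot az 165.82062071677473
origin [ 0.6461 -0.1496  0.    ]
mouth model [ 0.5928 -0.1362  0.087 ] tail model [ 0.5429 -0.1236  0.1483] [-0.6232  0.1575  0.766 ]
[336.638  233.1114] [327.9311 170.0688]
[325.7388 202.4994] [324.5676 183.037 ]
```

>>> {"api": "drive_tool", "payload": {
  "targets": [0, 0, 0, 0, 0, -60, 1, 0, 0, 0, 40, -31, 0, 1, 0, 0, 0, 40, -31, 0, 1, 0, 0, 0, 40, -31, 0, 1, 0, 0, 0, 40, -31, 0, 1, 0, 0, 0, 40, -31, 0, 1, 0, 0, 0, 40, -31, 0, 1, 0, 0, 0, 40, -31, 0, 1, 0, 0, 0, 40, -31, 0, 1, 0, 0, 0, 40, -31, 0, 1, 0, 0, 0, 40, -31, 0, 1, 0, 0, 0, 0, 0, 0, 1]
}}

```text
clock: 1.6
position: [0.4676, -0.1091, 0.2908]
ee_rot: [-0.001, 0.984, 0.177, -0.0]
contact_force: [-0.2, -0.1, -0.3]
width: 0.0855
```

>>> {"api": "drive_tool", "payload": {
  "targets": [0, 0, 9, 0, 0, 0, 1, 0, 0, 9, 0, 0, 0, 1, 0, 0, 8, 0, 0, 0, 1, 0, 0, 8.5, 0, 0, 0, 1, 0, 10, 0, 0, 0, 0, 1, 0, 10, 0, 0, 0, 0, 1, 0, 10, 0, 0, 0, 0, 1, 0, 10, 0, 0, 0, 0, 1, 0, 0, 0, 0, 0, 0, 1, 0, 0, 0, 0, 0, 0, 1]
}}

```text
clock: 2.85
position: [0.4681, -0.1135, 0.2936]
ee_rot: [0.044, 0.932, -0.118, 0.34]
contact_force: [1.4, -0.2, 1.1]
width: 0.0857
```

```bash
cat >> h.py <<'E'
def pose(s):
    q=np.array(s["ee_rot"]); T=np.eye(4);T[:3,:3]=R.from_quat(q[[1,2,3,0]]).as_matrix();T[:3,3]=s["position"];return T
E
python3 - <<'E'
from h import *
np.set_printoptions(precision=4,suppress=True)
s=get_state();T=pose(s);print(T,s["qpos"])
im=get_image("wrist");cv2.imwrite("pics/w1.png",im[:,:,::-1])
np.save("w1T.npy",T)
E
```

```text
[[ 0.7405 -0.2507  0.6235  0.4681]
 [-0.1909 -0.9681 -0.1626 -0.1135]
 [ 0.6443  0.0014 -0.7648  0.2936]
 [ 0.      0.      0.      1.    ]] [-0.5064 -0.2412  2.0958  0.279   0.621   1.1458]
```

View pics/w1.png

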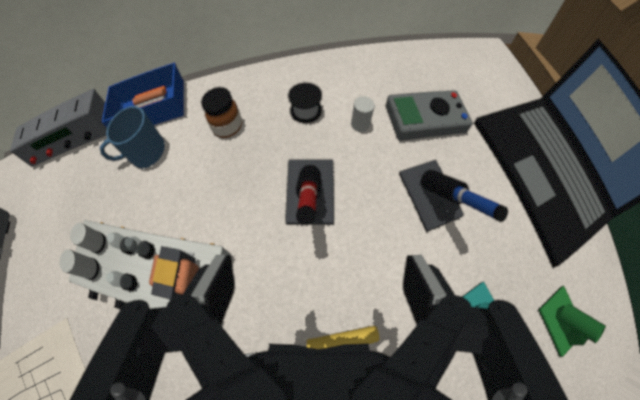

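Run:
```python
import cv2
w=cv2.imread("pics/w1.png")
a=cv2.resize(w[150:240,270:350],None,fx=6,fy=6,interpolation=cv2.INTER_CUBIC)
b=cv2.resize(w[240:305,140:205],None,fx=5,fy=5,interpolation=cv2.INTER_CUBIC)
b=cv2.copyMakeBorder(b,0,a.shape[0]-b.shape[0],0,0,cv2.BORDER_CONSTANT)
import numpy as np
cv2.imwrite("pics/w1z.png",cv2.convertScaleAbs(np.hstack([a[:, :460],b]),alpha=1.5))
```

```text
(no output)
```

View pics/w1z.png

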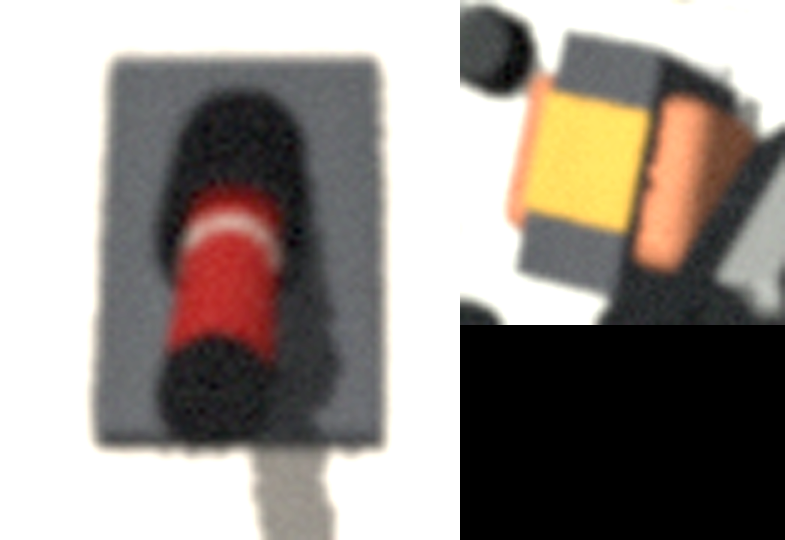

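```bash
cat >> h.py <<'E'
WC=calibration("wrist")
def wray(uv,T):
    m=WC["mtx"];x=(uv[0]-m[0,2])/m[0,0];y=(uv[1]-m[1,2])/m[1,1];r=np.hypot(x,y)
    d=np.array([np.sin(r)*x/r,np.sin(r)*y/r,np.cos(r)])
    E=T@WC["hand_eye"];return E[:3,3],E[:3,:3]@d
def wproj(p,T):
    E=np.linalg.inv(T@WC["hand_eye"]);q=(E@np.append(p,1))[:3];t=np.arctan2(np.hypot(q[0],q[1]),q[2]);m=WC["mtx"]
    return m[:2,2]+m[0,0]*t*q[:2]/np.hypot(q[0],q[1])
def ls(rays):
    A=[np.eye(3)-np.outer(d,d) for c,d in rays];y=[a@c for a,(c,d) in zip(A,rays)]
    p=np.linalg.lstsq(np.vstack(A),np.hstack(y),rcond=None)[0]
    return p,[np.linalg.norm(a@p-b)*1e3 for a,b in zip(A,y)]
def wpl(uv,T,z): c,d=wray(uv,T);return c+d*(z-c[2])/d[2]
E
python3 - <<'E'
from h import *
np.set_printoptions(precision=4,suppress=True)
T=np.load("w1T.npy")
f=lambda n,uv:(cen(n),ray(n,uv))
t=ls([wray((305.7,215),T),f("scene",(328,202.5)),f("top",(323.4,183.4))]);m=ls([wray((309.2,184),T),f("scene",(340,233)),f("top",(327.6,166.6))])
print(t,m)
a=t[0]-m[0];print(np.linalg.norm(a));a/=np.linalg.norm(a);print(a,np.degrees(np.arccos(a[2])),np.degrees(np.arctan2(a[1],a[0])))
print("label",ls([wray((165.2,272.4),T),f("scene",(371,187)),f("top",(262.6,190.6))]),wpl((165.2,272.4),T,.104))
fc=np.array([(112,57),(382,60),(384,445),(97,445)])/6+[270,150]
F=np.array([wpl(p,T,.012) for p in fc]);print(F,[np.linalg.norm(F[i]-F[i-1]) for i in range(4)],F.mean(0))
d=(F[2]+F[3]-F[0]-F[1])/2;print("foot az",np.degrees(np.arctan2(d[1],d[0])))
u=d/np.linalg.norm(d);o=F.mean(0)-u*.02;mm=o+u*.055;mm[2]=.087;ax=u*np.sin(np.radians(40));ax[2]=np.cos(np.radians(40));print("mouth",mm,"tail",mm+.08*ax)
print(wproj(mm+.08*ax,T),wproj(mm,T))
E
```

```text
(array([ 0.5432, -0.1191,  0.1459]), [np.float64(0.853205173960857), np.float64(2.302287040595326), np.float64(1.4538323620207265)]) (array([ 0.6021, -0.1354,  0.0914]), [np.float64(1.6417267250445846), np.float64(0.895416358032479), np.float64(0.8495621547052103)])
0.08191015726453323
[-0.7196  0.1989  0.6653] 48.29157262575307 164.54715745794806
label (array([0.5282, 0.067 , 0.1009]), [np.float64(1.619972027824569), np.float64(2.5364399327673963), np.float64(1.2868183251289511)]) [0.5259 0.0645 0.104 ]
[[ 0.6874 -0.1209  0.012 ]
 [ 0.668  -0.1917  0.012 ]
 [ 0.5632 -0.163   0.012 ]
 [ 0.5809 -0.0938  0.012 ]] [np.float64(0.10983438001178338), np.float64(0.07336236368647409), np.float64(0.10866442745002444), np.float64(0.07147557182456007)] [ 0.6249 -0.1424  0.012 ]
foot az 165.19814283962737
mouth [ 0.5911 -0.1334  0.087 ] tail [ 0.5413 -0.1203  0.1483]
[306.4532 215.1977] [308.8813 192.536 ]
```

Run:
```python
from h import *
np.set_printoptions(precision=4,suppress=True)
T=pose(get_state());P=np.array([.542,-.1195,.1465]);g=P+.054*T[:3,2]
print(g,T[:3,:3].T@(g-T[:3,3])*1e3)
```

```text
[ 0.5757 -0.1283  0.1052] [-40.2902 -12.868  213.4319]
```

>>> {"api": "drive_tool", "payload": {
  "targets": [0, 0, 0, -20, -6.5, 0, 1, 0, 0, 0, -20, -6.5, 0, 1, 0, 0, 0, 0, 0, 40, 1, 0, 0, 0, 0, 0, 40, 1, 0, 0, 0, 0, 0, 30, 1, 0, 0, 0, 0, 0, 0, 1, 0, 0, 0, 0, 0, 0, 1]
}}

```text
clock: 3.78
position: [0.5102, -0.1097, 0.1825]
ee_rot: [0.043, 0.932, -0.118, 0.34]
contact_force: [-0.6, -0.0, -0.1]
width: 0.0854
```

Run:
```python
from h import *
np.set_printoptions(precision=4,suppress=True)
s=get_state();T=pose(s);print(T,s["qpos"])
im=get_image("wrist");cv2.imwrite("pics/w2.png",im[:,:,::-1])
np.save("w2T.npy",T)
P=np.array([.542,-.1195,.1465]);g=P+.054*T[:3,2]
print(T[:3,:3].T@(g-T[:3,3])*1e3)
for d in(0,.02,.04,.06,.08):print(d,wproj(P+T[:3,2]*d,T))
cv2.imwrite("pics/w2z.png",cv2.convertScaleAbs(cv2.resize(im[120:300,230:430,::-1],None,fx=3,fy=3,interpolation=cv2.INTER_CUBIC),alpha=1.5))
```

```text
[[ 0.7413 -0.2487  0.6234  0.5102]
 [-0.1902 -0.9686 -0.1603 -0.1097]
 [ 0.6437  0.0002 -0.7653  0.1825]
 [ 0.      0.      0.      1.    ]] [-0.4229 -0.0281  2.2551  0.4638  0.2478  0.9874]
[  2.2379   1.6184 102.9643]
0 [320.0944 218.6873]
0.02 [319.9648 208.3308]
0.04 [319.8543 199.5675]
0.06 [319.7591 192.0673]
0.08 [319.6764 185.5826]
```

View pics/w2z.png

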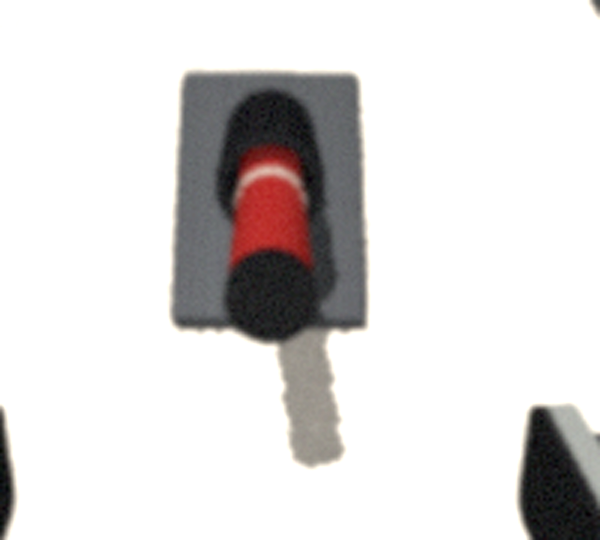

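>>> {"api": "drive_tool", "payload": {
  "targets": [0, -10, 0, 0, 0, 0, 1, 0, -10, 0, 0, 0, 0, 1, 0, 0, 0, 0, 0, 0, 1, 0, 0, 0, 0, 0, 0, 1]
}}

```text
clock: 4.32
position: [0.5098, -0.105, 0.1805]
ee_rot: [0.019, 0.974, -0.12, 0.189]
contact_force: [-0.3, 0.3, -1.8]
width: 0.0856
```

Run:
```python
from h import *
np.set_printoptions(precision=4,suppress=True)
s=get_state();T=pose(s);print(T,s["qpos"])
T2=np.load("w2T.npy");a=T2[:3,2]
c,d=wray((320.3,218),T2);P=np.array([.542,-.1195,.1465]);t=(P-c)@d;print("dist",t,"ray miss",(c+t*d-P)*1e3)
g=P+.035*a+.019*T[:3,2]
print(g,T[:3,:3].T@(g-T[:3,3])*1e3)
print("pen axis up in tool",T[:3,:3].T@-a)
```

```text
[[ 0.8997 -0.2408  0.364   0.5098]
 [-0.2268 -0.9705 -0.0816 -0.105 ]
 [ 0.3729 -0.0092 -0.9278  0.1805]
 [ 0.      0.      0.      1.    ]] [-0.3784  0.0505  1.9972  0.0894  0.7179  1.3812]
dist 0.2063445235742564 ray miss [ 0.5359 -0.3386  0.1984]
[ 0.5707 -0.1267  0.1021] [30.5249  7.0859 96.7546]
pen axis up in tool [-0.3119 -0.0124 -0.95  ]
```

>>> {"api": "drive_tool", "payload": {
  "targets": [0, 0, 0, 0, 7, 0, 1, 0, 0, 0, 6, 0, 19, 1, 0, 0, 0, 6, 0, 19, 1, 0, 0, 0, 6, 0, 19, 1, 0, 0, 0, 6, 0, 20, 1, 0, 0, 0, 6.5, 0, 20, 1, 0, 0, 0, 0, 0, 0, 1, 0, 0, 0, 0, 0, 0, 1]
}}

```text
clock: 5.32
position: [0.5707, -0.1271, 0.1021]
ee_rot: [0.019, 0.975, -0.12, 0.188]
contact_force: [-1.2, 0.1, 1.1]
width: 0.0854
```

Run:
```python
from h import *
np.set_printoptions(precision=4,suppress=True)
s=get_state();T=pose(s);print(s["position"],s["qpos"],s["contact_force"])
P=np.array([.542,-.1195,.1465]);a=np.load("w2T.npy")[:3,2]
g=P+.035*a+.019*T[:3,2]
print(T[:3,:3].T@(g-T[:3,3])*1e3)
im=get_image("wrist");im2=get_image("scene")
for d in(0,.035):print(wproj(P+d*a,T))
cv2.imwrite("pics/w3.png",np.hstack([cv2.convertScaleAbs(im[150:400,160:480,::-1],alpha=1.4),cv2.resize(im2[150:275,290:450,::-1],None,fx=2,fy=2)]))
```

```text
[ 0.5707 -0.1271  0.1021] [-0.3735  0.241   1.9962  0.1112  0.5306  1.3575] [-1.217   0.0889  1.0535]
[-0.118  -0.466  -0.0493]
[314.7346 344.6358]
[316.2042 277.9884]
```

View pics/w3.png

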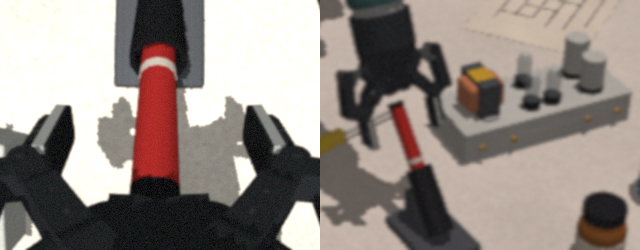

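The pen sits midway between the open pads, with its axis at column 316 as predicted. Closing now.

>>> {"api": "drive_tool", "payload": {
  "targets": [0, 0, 0, 0, 0, 0, 0, 0, 0, 0, 0, 0, 0, 0, 0, 0, 0, 0, 0, 0, 0, 0, 0, 0, 0, 0, 0, 0, 0, 0, 0, 0, 0, 0, 0, 0, 0, 0, 0, 0, 0, 0, 0],
  "grip_force": 50
}}

```text
schema error: expected a multiple of 7 numbers
```

Run:
```python
from h import *
np.set_printoptions(precision=4,suppress=True)
s=get_state();T=pose(s);print(s["position"],s["contact_force"],s["moment"],s["width"])
im=get_image("wrist");im2=get_image("scene")
cv2.imwrite("pics/w4.png",np.hstack([cv2.convertScaleAbs(im[150:400,160:480,::-1],alpha=1.4),cv2.resize(im2[150:275,290:450,::-1],None,fx=2,fy=2)]))
```

```text
[ 0.5713 -0.1272  0.1027] [-0.1467  0.0057  0.1331] [ 0.0472  0.2115 -0.0062] 0.08514763980625444
```

View pics/w4.png

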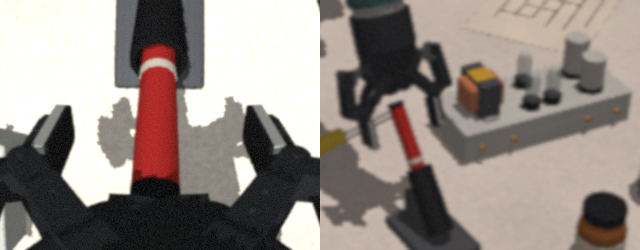

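The call was refused because I miscounted the numbers, so nothing moved: the jaws are still open with the pen between them. Repeating it with six full rows.

>>> {"api": "drive_tool", "payload": {
  "targets": [0, 0, 0, 0, 0, 0, 0, 0, 0, 0, 0, 0, 0, 0, 0, 0, 0, 0, 0, 0, 0, 0, 0, 0, 0, 0, 0, 0, 0, 0, 0, 0, 0, 0, 0, 0, 0, 0, 0, 0, 0, 0],
  "grip_force": 50
}}

```text
clock: 6.28
position: [0.5717, -0.1273, 0.102]
ee_rot: [0.019, 0.975, -0.12, 0.188]
contact_force: [-1.3, -0.8, 2.3]
width: 0.0189
```

Run:
```python
from h import *
np.set_printoptions(precision=4,suppress=True)
s=get_state();T=pose(s);print(s["position"],s["contact_force"],s["moment"],s["width"])
im=get_image("wrist");im2=get_image("scene")
cv2.imwrite("pics/w5.png",np.hstack([cv2.convertScaleAbs(im[150:400,160:480,::-1],alpha=1.4),cv2.resize(im2[150:275,290:450,::-1],None,fx=2,fy=2)]))
P=np.array([.542,-.1195,.1465]);a=np.load("w2T.npy")[:3,2]
print(T[:3,:3].T@-a, T)
```

```text
[ 0.5717 -0.1273  0.102 ] [-1.2619 -0.7882  2.3425] [-0.1552  0.3227 -0.1683] 0.018933130963287765
[-0.3133 -0.0119 -0.9496] [[ 0.9003 -0.241   0.3625  0.5717]
 [-0.2269 -0.9705 -0.0818 -0.1273]
 [ 0.3715 -0.0086 -0.9284  0.102 ]
 [ 0.      0.      0.      1.    ]]
```

View pics/w5.png

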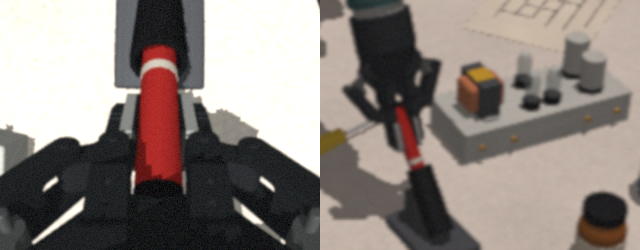

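>>> {"api": "drive_tool", "payload": {
  "targets": [0, 0, 0, -2, -0.1, -6, 0, 0, 0, 0, -4, -0.1, -12, 0, 0, 0, 0, -4, -0.1, -12, 0, 0, 0, 0, 0, 0, 0, 0]
}}

```text
clock: 6.88
position: [0.5514, -0.1219, 0.1272]
ee_rot: [0.019, 0.974, -0.12, 0.189]
contact_force: [0.6, -0.3, -0.9]
width: 0.0187
```

Run:
```python
from h import *
np.set_printoptions(precision=4,suppress=True)
s=get_state();T=pose(s);print(s["position"],s["contact_force"],s["moment"],s["width"])
im=get_image("wrist");im2=get_image("scene")
cv2.imwrite("pics/w6.png",np.hstack([cv2.convertScaleAbs(im[150:400,160:480,::-1],alpha=1.4),cv2.resize(im2[150:275,290:450,::-1],None,fx=2,fy=2)]))
```

```text
[ 0.5514 -0.1219  0.1272] [ 0.5567 -0.3304 -0.8559] [0.0908 0.2629 0.0088] 0.018694426363108488
```

View pics/w6.png

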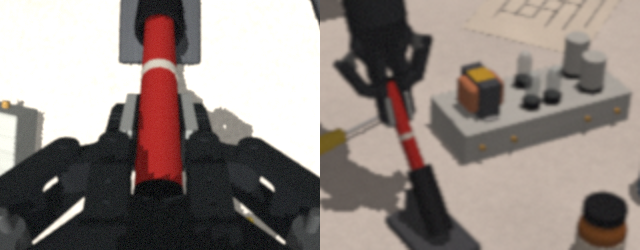

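The pen is sliding out with the gripper, at about 1 N.

>>> {"api": "drive_tool", "payload": {
  "targets": [0, 0, 0, -4, -0.1, -12, 0, 0, 0, 0, -4, -0.1, -12, 0, 0, 0, 0, -4, -0.1, -12, 0, 0, 0, 0, -4, -0.1, -12, 0, 0, 0, 0, -4, -0.1, -12, 0, 0, 0, 0, -6, -0.2, -18, 0, 0, 0, 0, -6, -0.2, -18, 0, 0, 0, 0, -6, -0.2, -18, 0, 0, 0, 0, 0, 0, 0, 0, 0, 0, 0, 0, 0, 0, 0]
}}

```text
clock: 8.22
position: [0.4766, -0.1032, 0.2177]
ee_rot: [0.019, 0.975, -0.12, 0.188]
contact_force: [0.6, -0.0, -0.5]
width: 0.0189
```

Run:
```python
from h import *
np.set_printoptions(precision=4,suppress=True)
s=get_state();T=pose(s);print(T,s["qpos"],s["contact_force"],s["moment"],s["width"]);np.save("w7T.npy",T)
im=get_image("wrist");im2=get_image("scene")
cv2.imwrite("pics/w7full.png",im[:,:,::-1]);cv2.imwrite("pics/s7full.png",im2[:,:,::-1])
cv2.imwrite("pics/w7.png",np.hstack([cv2.convertScaleAbs(im[150:400,160:480,::-1],alpha=1.4),cv2.resize(im2[125:250,270:430,::-1],None,fx=2,fy=2)]))
```

```text
[[ 0.9002 -0.2411  0.3626  0.4766]
 [-0.227  -0.9705 -0.0817 -0.1032]
 [ 0.3716 -0.0088 -0.9284  0.2177]
 [ 0.      0.      0.      1.    ]] [-0.4083 -0.0392  1.9837  0.0941  0.8245  1.3569] [ 0.5805 -0.0047 -0.507 ] [0.1077 0.2554 0.0459] 0.01888829343044753
```

View pics/w7.png

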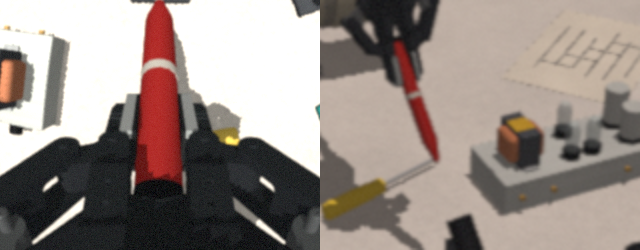

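Run:
```python
from h import *
np.set_printoptions(precision=4,suppress=True)
T=np.load("w7T.npy");a=np.array([.313,.012,.9496])
for d in(.13,.115,.08,.045):
    p=(T@np.append(np.array([0,0,-.019])+d*a,1))[:3];print(d,p,wproj(p,T),proj("scene",p))
for n,x0,y0,f in(("w7full",300,140,1),("s7full",305,125,1)):
    im=cv2.imread(f"pics/{n}.png");h=cv2.cvtColor(im,cv2.COLOR_BGR2HSV)
    m=((h[...,0]<8)|(h[...,0]>172))&(h[...,1]>130)&(h[...,2]>40)
    ys,xs=np.nonzero(m);k=(xs>x0)&(xs<x0+50)&(ys>y0)&(ys<y0+190);ys=ys[k];xs=xs[k]
    print(n,[(int(y),float(xs[ys==y].mean()),int((ys==y).sum())) for y in np.unique(ys)[::5]],ys.min(),ys.max(),xs[ys==ys.min()],xs[ys==ys.max()])
s=cv2.imread("pics/s7full.png");w=cv2.imread("pics/w7full.png")
cv2.imwrite("pics/z7.png",np.hstack([cv2.resize(w[140:200,290:350],(390,390),interpolation=cv2.INTER_CUBIC),cv2.resize(s[160:220,300:360],(390,390),interpolation=cv2.INTER_CUBIC)]))
```

```text
0.13 [ 0.5508 -0.1225  0.1358] [319.7127 148.22  ] [328.314  207.7456]
0.115 [ 0.5414 -0.1201  0.1473] [319.5391 157.2339] [326.2905 202.0259]
0.08 [ 0.5196 -0.1144  0.1741] [319.0478 182.6842] [321.5743 188.6944]
0.045 [ 0.4978 -0.1088  0.2009] [318.3937 216.4288] [316.8651 175.3832]
w7full [(150, 319.0, 3), (155, 319.0, 11), (160, 318.5, 16), (165, 318.5, 22), (170, 319.0, 25), (175, 318.5, 26), (180, 319.0, 27), (185, 319.0, 27), (190, 319.0, 29), (195, 319.0, 29), (200, 318.5, 30), (205, 319.0, 31), (210, 319.0, 10), (219, 318.5, 18), (224, 318.5, 30), (229, 318.5, 34), (234, 319.0, 35), (239, 319.0, 35), (244, 319.0, 37), (249, 319.0, 37), (254, 319.5, 38), (259, 319.5, 38), (264, 319.5, 38), (269, 320.0, 39), (274, 320.0, 39), (279, 320.0, 39), (284, 320.0, 39), (289, 320.5, 40), (294, 320.5, 40), (299, 320.5, 40), (304, 320.5, 40), (309, 320.5, 40), (314, 321.0, 41), (319, 321.5, 42), (324, 321.0, 41), (329, 321.52941176470586, 34)] 150 329 [318 319 320] [301 302 303 304 305 306 307 308 309 310 311 312 313 316 317 323 324 325
 326 327 328 329 330 331 332 333 334 335 336 337 338 339 340 341]
s7full [(145, 308.5, 4), (150, 309.5, 6), (155, 311.5, 6), (160, 313.5, 6), (165, 314.5, 6), (170, 314.5, 4), (177, 318.0, 7), (182, 320.0, 7), (187, 321.5, 6), (192, 323.5, 6), (197, 325.0, 5), (202, 327.0, 3)] 145 204 [307 308 309 310] [327 328]
```

View pics/z7.png

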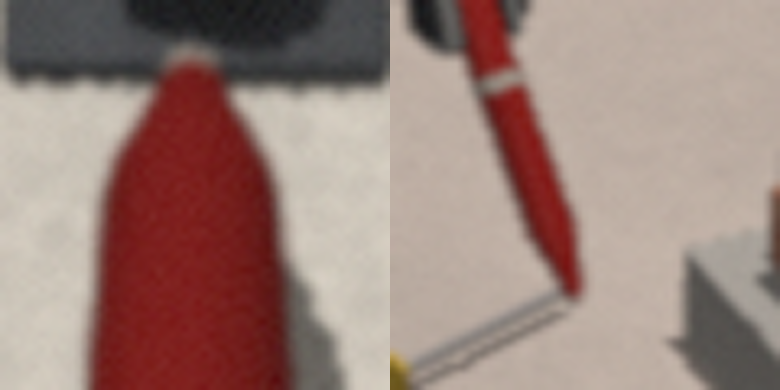

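>>> {"api": "drive_tool", "payload": {
  "targets": [0, 0, 0, 16, -0.5, -42, 0, 0, 0, 0, 16, -0.5, -42, 0, 0, -10, 0, 0, 0, 0, 0, 0, -10, 0, 0, 0, 0, 0, 0, -10, 0, 0, 0, 0, 0, 0, -10, 0, 0, 0, 0, 0, 0, 0, 0, 0, 0, 0, 0, 0, 0, 0, 0, 0, 0, 0, 0]
}}

```text
schema error: expected a multiple of 7 numbers
```

Run:
```python
from h import *
np.set_printoptions(precision=4,suppress=True)
s=get_state();T=pose(s);print(T,s["qpos"],s["contact_force"],s["moment"],s["width"]);np.save("w8T.npy",T)
a=np.array([.313,.012,.9496]);aw=T[:3,:3]@a;print("pen axis",aw)
tip=(T@np.append(np.array([0,0,-.019])+.13*a,1))[:3];print("tip",tip)
print("to above label",T[:3,:3].T@(np.array([.527,.065,tip[2]])-tip)*1e3)
ims={n:get_image(n) for n in("wrist","scene","top")}
for n in ims: cv2.imwrite(f"pics/{n}8.png",ims[n][:,:,::-1])
print(wproj(tip,T),proj("scene",tip),proj("top",tip))
```

```text
[[ 0.9006 -0.2411  0.3616  0.4766]
 [-0.2271 -0.9705 -0.0813 -0.1032]
 [ 0.3705 -0.0089 -0.9288  0.2172]
 [ 0.      0.      0.      1.    ]] [-0.4082 -0.0383  1.9838  0.094   0.8247  1.3569] [ 0.1101 -0.2086 -0.1691] [0.0866 0.2346 0.0097] 0.019128663674317866
pen axis [ 0.6224 -0.1599 -0.7661]
tip [ 0.5507 -0.1224  0.1352]
to above label [ -63.8832 -176.1695  -23.7899]
[319.7127 148.22  ] [328.2985 207.9242] [324.0365 181.1139]
```

View pics/scene8.png

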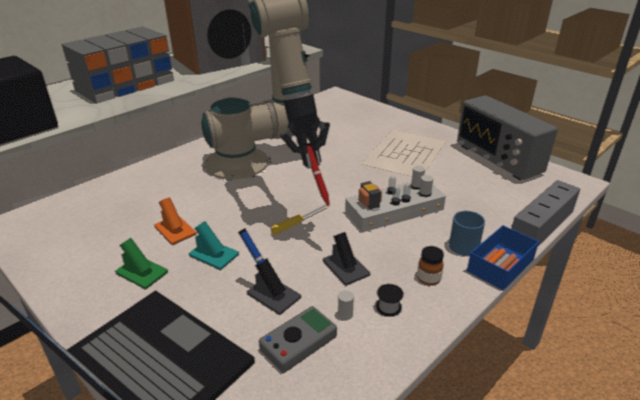

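View pics/wrist8.png

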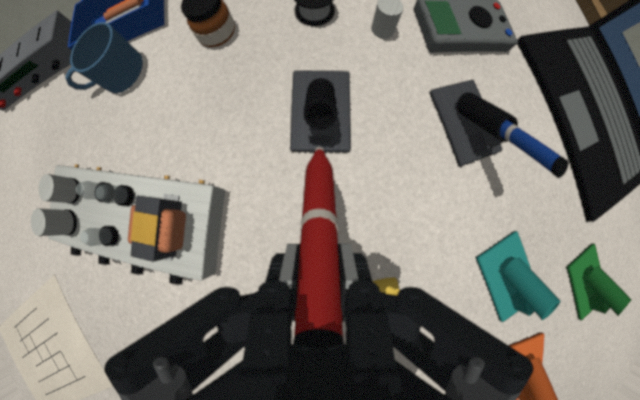

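Another miscount and refusal. Nothing moved, and the views show the pen free and held, with the holder empty. Sending the call again with whole rows.

>>> {"api": "drive_tool", "payload": {
  "targets": [0, 0, 0, 16, -0.5, -42, 0, 0, 0, 0, 16, -0.5, -42, 0, 0, -10, 0, 0, 0, 0, 0, 0, -10, 0, 0, 0, 0, 0, 0, -10, 0, 0, 0, 0, 0, 0, -10, 0, 0, 0, 0, 0, 0, 0, 0, 0, 0, 0, 0, 0, 0, 0, 0, 0, 0, 0]
}}

```text
clock: 9.48
position: [0.475, -0.1024, 0.3074]
ee_rot: [-0.024, 0.98, -0.119, -0.156]
contact_force: [-0.2, 0.4, -1.0]
width: 0.0189
```

Run:
```python
from h import *
np.set_printoptions(precision=4,suppress=True)
s=get_state();T=pose(s);print(T,s["qpos"],s["contact_force"],s["moment"],s["width"]);np.save("w9T.npy",T)
a=np.array([.313,.012,.9496]);aw=T[:3,:3]@a;print("pen axis",aw)
tip=(T@np.append(np.array([0,0,-.019])+.13*a,1))[:3];print("tip",tip)
print("to above label",T[:3,:3].T@(np.array([.527,.065,tip[2]])-tip)*1e3)
ims={n:get_image(n) for n in("wrist","scene")}
for n in ims: cv2.imwrite(f"pics/{n}9.png",ims[n][:,:,::-1])
print(wproj(tip,T),proj("scene",tip),proj("top",tip))
```

```text
[[ 0.923  -0.241  -0.3002  0.475 ]
 [-0.2263 -0.9705  0.0833 -0.1024]
 [-0.3114 -0.0089 -0.9502  0.3074]
 [ 0.      0.      0.      1.    ]] [-0.3395  0.2879  1.3459 -0.0222  1.8238  1.4711] [-0.2444  0.4207 -1.0178] [-0.108  -0.1393  0.0019] 0.018931651464716575
pen axis [ 0.001  -0.0034 -0.9999]
tip [ 0.4808 -0.1045  0.1955]
to above label [   4.2976 -175.6002    0.2404]
[319.5297 148.7905] [313.3208 174.17  ] [318.4054 202.5972]
```

View pics/scene9.png

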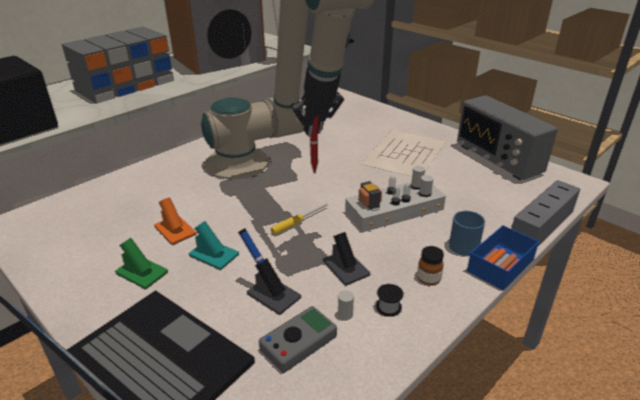

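View pics/wrist9.png

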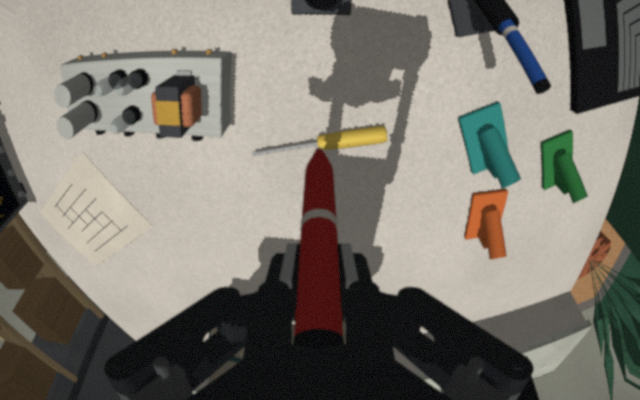

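>>> {"api": "drive_tool", "payload": {
  "targets": [0, 0, 0, 1, -35, 0, 0, 0, 0, 0, 1, -35, 0, 0, 0, 0, 0, 1, -35, 0, 0, 0, 0, 0, 1, -35, 0, 0, 0, 0, 0, 0, -35, 0, 0, 0, 0, 0, 0, 0, 0, 0, 0, 0, 0, 0, 0, 0, 0, 0, 0, 0, 0, 0, 0, 0]
}}

```text
clock: 10.58
position: [0.5206, 0.0654, 0.3087]
ee_rot: [-0.023, 0.98, -0.12, -0.156]
contact_force: [-0.7, -0.2, -0.4]
width: 0.0188
```

```bash
cat > chk.py <<'E'
from h import *
import sys
np.set_printoptions(precision=4,suppress=True)
k=sys.argv[1]
s=get_state();T=pose(s);print(T,s["qpos"],s["contact_force"],s["width"]);np.save(f"w{k}T.npy",T)
a=np.array([.313,.012,.9496]);aw=T[:3,:3]@a;print("pen axis",aw)
for d in (.13,.075,.03):
    p=(T@np.append(np.array([0,0,-.019])+d*a,1))[:3];print(d,p,wproj(p,T),proj("scene",p),proj("top",p))
L=np.array([.527,.065,.104]);print("label",wproj(L,T),proj("scene",L),proj("top",L))
ims={n:get_image(n) for n in("wrist","scene","top")}
for n in ims: cv2.imwrite(f"pics/{n}{k}.png",ims[n][:,:,::-1])
S=ims["scene"][110:230,320:440,::-1];W=ims["wrist"][60:260,220:420,::-1]
cv2.imwrite(f"pics/c{k}.png",np.hstack([cv2.resize(S,(400,400),interpolation=cv2.INTER_CUBIC),cv2.convertScaleAbs(cv2.resize(W,(400,400),interpolation=cv2.INTER_CUBIC),alpha=1.4)]))
E
python3 chk.py 10
```

```text
[[ 0.9228 -0.2422 -0.2996  0.5206]
 [-0.2276 -0.9702  0.0831  0.0654]
 [-0.3108 -0.0085 -0.9504  0.3087]
 [ 0.      0.      0.      1.    ]] [-0.0546  0.3373  1.2704  0.0693  1.8426  1.7677] [-0.6886 -0.1793 -0.3579] 0.018795903391606025
pen axis [ 0.0014 -0.0039 -0.9999]
0.13 [0.5265 0.0633 0.1967] [319.5294 148.791 ] [370.5894 156.8336] [258.6177 186.8332]
0.075 [0.5264 0.0635 0.2517] [318.7869 187.6604] [371.7107 138.0307] [255.4007 184.0556]
0.03 [0.5263 0.0637 0.2967] [317.8761 235.1727] [372.6676 121.9863] [252.4898 181.5422]
label [318.3306 109.248 ] [369.4    186.4571] [262.6705 190.7885]
```

View pics/c10.png

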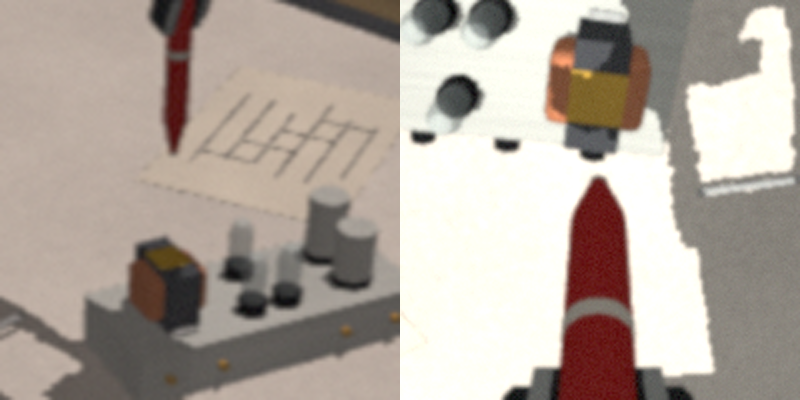

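View pics/top10.png

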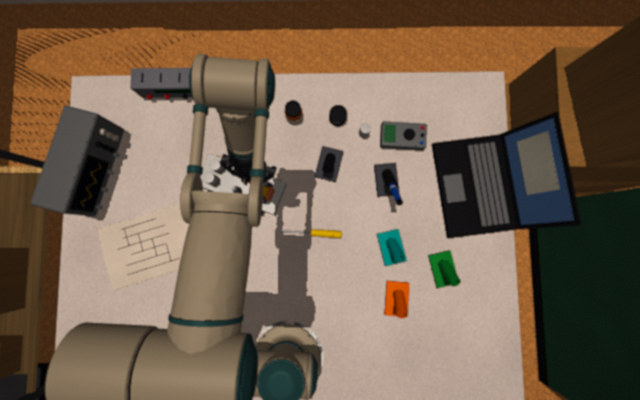

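>>> {"api": "drive_tool", "payload": {
  "targets": [0, 0, 0, 5.2, 0.1, 15.8, 0, 0, 0, 0, 5.2, 0.1, 15.8, 0, 0, 0, 0, 5.2, 0.1, 15.8, 0, 0, 0, 0, 0, 0, 0, 0, 0, 0, 0, 0, 0, 0, 0]
}}

```text
clock: 11.35
position: [0.5214, 0.0665, 0.2581]
ee_rot: [-0.024, 0.98, -0.119, -0.156]
contact_force: [0.3, -0.3, -0.6]
width: 0.019
```

```bash
python3 chk.py 11
```

```text
[[ 0.9227 -0.2409 -0.301   0.5214]
 [-0.2262 -0.9705  0.0833  0.0665]
 [-0.3122 -0.0088 -0.95    0.2581]
 [ 0.      0.      0.      1.    ]] [-0.0528  0.3582  1.3613  0.0683  1.7323  1.7603] [ 0.2712 -0.3063 -0.587 ] 0.019014398860150012
pen axis [ 0.0001 -0.0033 -0.9999]
0.13 [0.5271 0.0645 0.1462] [319.5295 148.7913] [370.0859 173.2754] [260.826  188.9621]
0.075 [0.5271 0.0647 0.2012] [318.7872 187.6609] [371.184  155.2575] [257.8952 186.4072]
0.03 [0.5271 0.0648 0.2462] [317.8764 235.1734] [372.1204 139.8952] [255.2562 184.1068]
label [319.2733 128.1121] [369.4    186.4571] [262.6705 190.7885]
```

View pics/c11.png

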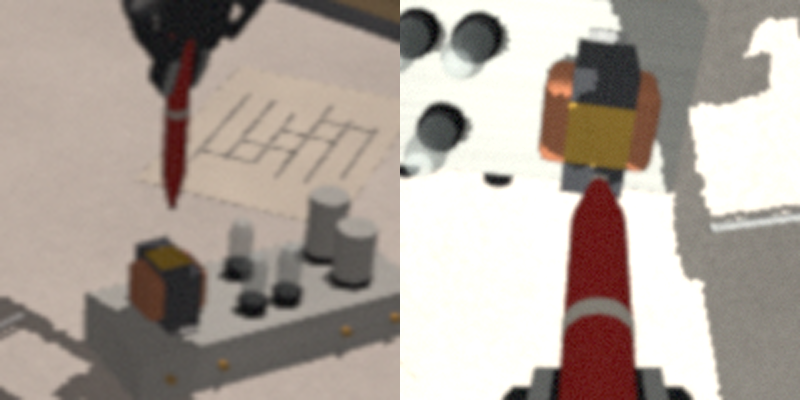

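Run:
```python
from h import *
np.set_printoptions(precision=4,suppress=True)
T={k:np.load(f"w{k}T.npy") for k in(1,10,11)}
for k,uv in((1,(165.2,272.4)),(10,(320,109)),(11,(320.2,128))): print(k,wpl(uv,T[k],.104))
c,d=wray((319.5,150.5),T[11])
bias=np.array([370.9,187.4])-proj("scene",[.526,.0645,.104])
print("scene bias px",bias)
print("tip",ls([(c,d),(cen("scene"),ray("scene",np.array([371.9,171.8])-bias))]))
for z in(.144,.146,.148,.15,.152):
    print(z,wpl((319.5,150.5),T[11],z),proj("scene",wpl((319.5,150.5),T[11],z))+bias)
```

```text
1 [0.5265 0.064  0.104 ]
10 [0.5269 0.0632 0.104 ]
11 [0.5269 0.0641 0.104 ]
scene bias px [1.8965 1.0087]
tip (array([0.5285, 0.0634, 0.1543]), [np.float64(1.1685320748097086), np.float64(1.16853207480956)])
0.144 [0.5245 0.0652 0.144 ] [371.3637 174.5451]
0.146 [0.5255 0.0649 0.146 ] [371.6264 174.0747]
0.148 [0.5265 0.0646 0.148 ] [371.8897 173.603 ]
0.15 [0.5275 0.0644 0.15  ] [372.1538 173.1301]
0.152 [0.5286 0.0641 0.152 ] [372.4186 172.6558]
```

>>> {"api": "drive_tool", "payload": {
  "targets": [0, 0, 0, 3.8, 0.1, 11.4, 0, 0, 0, 0, 3.8, 0.1, 11.4, 0, 0, 0, 0, 0, 0, 0, 0, 0, 0, 0, 0, 0, 0, 0]
}}

```text
clock: 12.0
position: [0.5213, 0.0665, 0.2339]
ee_rot: [-0.023, 0.98, -0.119, -0.157]
contact_force: [0.1, 0.0, -0.7]
width: 0.0187
```

```bash
python3 chk.py 12
python3 - <<'E'
import cv2,numpy as np
s=cv2.imread("pics/scene12.png");w=cv2.imread("pics/wrist12.png")
a=cv2.resize(s[165:205,350:390],None,fx=10,fy=10,interpolation=cv2.INTER_CUBIC);b=cv2.resize(w[110:180,285:355],(400,400),interpolation=cv2.INTER_CUBIC)
cv2.imwrite("pics/z12.png",cv2.convertScaleAbs(np.hstack([a,b]),alpha=1.5))
E
```

```text
[[ 0.9226 -0.241  -0.3013  0.5213]
 [-0.2263 -0.9705  0.0834  0.0665]
 [-0.3125 -0.0087 -0.9499  0.2339]
 [ 0.      0.      0.      1.    ]] [-0.0529  0.3703  1.4025  0.0678  1.6795  1.7567] [ 0.0863  0.0104 -0.6718] 0.01868121447409116
pen axis [-0.0002 -0.0033 -0.9999]
0.13 [0.527  0.0644 0.122 ] [319.5294 148.7917] [369.5922 180.9264] [262.0142 190.0439]
0.075 [0.527  0.0646 0.177 ] [318.7871 187.6614] [370.6734 163.2622] [259.2117 187.5967]
0.03 [0.527  0.0648 0.222 ] [317.8764 235.174 ] [371.5949 148.2074] [256.6936 185.398 ]
label [319.0028 139.2608] [369.4    186.4571] [262.6705 190.7885]
```

View pics/z12.png

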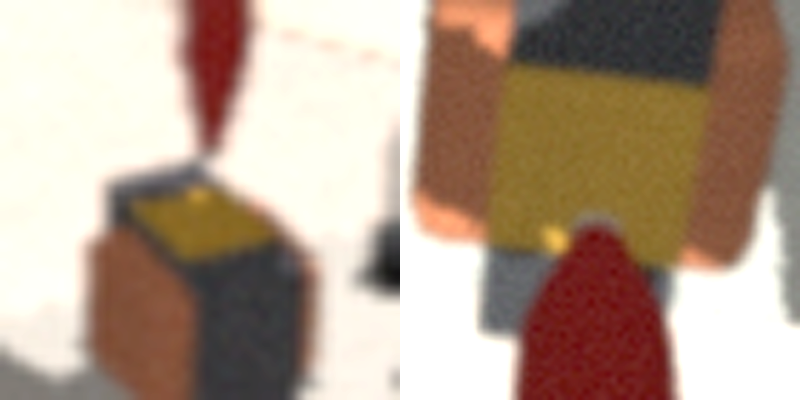

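View pics/scene12.png

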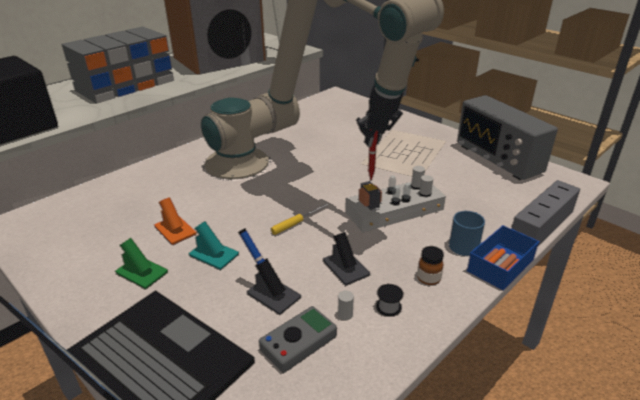

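>>> {"api": "drive_tool", "payload": {
  "targets": [0, 0, 0, -0.6, 0, -1.9, 0, 0, 0, 0, 0, 0, 0, 0, 0, 0, 0, 0, 0, 0, 0, 0, 0, 0, 0, 0, 0, 0]
}}

```text
clock: 12.65
position: [0.5213, 0.0664, 0.2361]
ee_rot: [-0.023, 0.98, -0.119, -0.156]
contact_force: [0.1, -0.7, -0.5]
width: 0.0191
```

```bash
python3 chk.py 13
python3 - <<'E'
import cv2,numpy as np
s=cv2.imread("pics/scene13.png");h=cv2.cvtColor(s,cv2.COLOR_BGR2HSV)
m=((h[...,0]<8)|(h[...,0]>172))&(h[...,1]>110)&(h[...,2]>30);m[:, :355]=0;m[:,390:]=0;m[:130]=0;m[181:]=0
ys,xs=np.nonzero(m)
print([(int(y),float(xs[ys==y].mean()),int((ys==y).sum())) for y in np.unique(ys)[::3]])
k=(ys<180);print(cv2.fitLine(np.c_[xs,ys].astype(np.float32),cv2.DIST_HUBER,0,.01,.01).ravel())
E
```

```text
[[ 0.9227 -0.241  -0.3009  0.5213]
 [-0.2263 -0.9705  0.0833  0.0664]
 [-0.3121 -0.0088 -0.95    0.2361]
 [ 0.      0.      0.      1.    ]] [-0.0529  0.369   1.3991  0.0678  1.6838  1.7569] [ 0.1093 -0.6662 -0.4815] 0.019123423014639984
pen axis [ 0.0002 -0.0034 -0.9999]
0.13 [0.5271 0.0644 0.1241] [319.5295 148.7914] [369.6504 180.2694] [261.9234 189.9219]
0.075 [0.5271 0.0646 0.1791] [318.7872 187.6609] [370.7282 162.5703] [259.1091 187.4716]
0.03 [0.5271 0.0647 0.2241] [317.8764 235.1734] [371.6467 147.4856] [256.5801 185.2696]
label [319.0103 138.2989] [369.4    186.4571] [262.6705 190.7885]
[(130, 376.0, 3), (133, 375.5, 4), (136, 375.5, 4), (139, 375.0, 5), (142, 374.0, 5), (145, 373.0, 5), (148, 372.5, 6), (153, 370.5, 2), (156, 371.5, 6), (159, 372.0, 5), (162, 371.5, 6), (165, 371.0, 5), (168, 371.0, 5), (171, 371.0, 5), (174, 371.0, 3), (177, 371.0, 1)]
[ 1.2028521e-01 -9.9273938e-01  3.7265109e+02  1.5320787e+02]
```

View pics/c13.png

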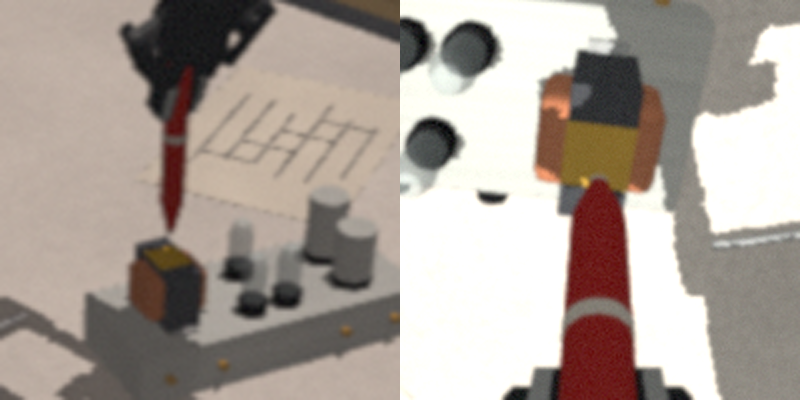

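```bash
python3 -c "
from rig import *
s=get_state();print(s['clock'],s['position'],s['width'],abs(s['qd']).max());print(sign_off())"
```

```text
12.8 [0.52131241 0.06643033 0.23602535] 0.018847456188113808 0.0013984966758912541
the job is handed in; nothing more can be done
None
```

I drew the red pen out along its leaning axis and turned it upright with the tip down. It is now held in the gripper at 50 N over the middle of the yellow label. The job was handed in at about 12.8 s of the 40 s limit.

**Last checks**
- **Position:** the tip came out at (0.527, 0.064, 0.124) m and the label's middle at about (0.527, 0.064, 0.104) m. That puts the tip about 20 mm above the label and within about 1 mm sideways, though the camera calibration is only good to about 2 mm.
- **Upright:** the pen's line in the scene picture matches a vertical pen to within about 2°.
- **Steady:** the joints were almost still, at no more than 0.0014 rad/s. The jaws stayed shut on the pen with about 19 mm opening.
- **Contact:** the readings I took showed no more than about 3 N. The blue pen and the other loose things in view looked undisturbed.

**What disagreed or failed**
- The scene camera placed points about 2 pixels away from where the wrist and top cameras did. I compared the tip with the label within the same picture to cancel this.
- An earlier estimate from the scene and wrist cameras put the tip 4 to 8 mm higher than the wrist estimate. The close-up views just before the last 2 mm lift agreed to about 1 mm.
- In the last stage the arm hid the transformer from the top camera, so that view could not confirm the position.
- Two move calls were refused because I miscounted the numbers. Nothing moved either time, and I sent them again.

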